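Set the air slide of a flotation cell to half open

ROBOT

A 6-joint arm with a two-finger parallel gripper is mounted at the origin on the work surface. World frame = base frame: x ahead of the robot, y to its left, z up, the work surface at z = 0. Lengths are in m, angles in degrees, forces in N, time in s.
With the tool pointing down it reaches from about 0.25 to 0.8 m from the base axis. Payload 8.5 kg.
Tool frame: the origin (TCP) lies midway between the tips of the shut fingers; the grasp point (between the pads) lies 19 mm behind it (ctrl.grip_depth is the distance from the TCP to the grasp point, in m); z points along the fingers, y is the direction in which the jaws open and shut (so a half turn about z gives the same grasp; the last joint's range is limited). The gripper opens to 85 mm and grips with 20 to 120 N. Pads are 22 mm wide; open, the fingers measure 114 mm over their backs; the gripper's body (76 mm by 85 mm) begins 54 mm behind the grasp point. The pads swing forward as they close: fully open they stand 13 mm farther back than shut.
Start: joints at [70.302, 13.648, -0.773, 75.585, 0, 90], TCP at [0.177, 0.494, 0.231] pointing down, gripper open.
Joint ranges: [-152.45, 152.45], [-59.26, 108.67], [-65.41, 83.53], [-104.44, 129.93], [-82.83, 76.93], [-180, 180]. Speed limits (degrees/s): [127.2, 127.2, 159.86, 180, 180, 180].

INTERFACE

Orientations are given as a 3x3 rotation matrix whose columns are the frame's x, y, z axes.
In Python, from rig import ctrl, imaging, finder gives the robot as it stands.
- The arm moves only by the tool play_rows, never from a script. Its argument "motion" is one flat list of numbers, 7 for each row, row after row: the shift along the tool's x, y, z in mm, then the turn, a rotation vector about the tool's x, y, z in degrees, then the closure, from 0 (fully open) to 1 (shut). In form: [dx, dy, dz, wx, wy, wz, hand, dx, dy, dz, wx, wy, wz, hand, ...]. A call has 1 to 12 rows; each row shifts and turns the commanded pose from where the row before left it, along the tool's axes as they then stand; what a row does not reach is not made up. A row lasts 1/10 s, in which the tool goes at most 50 mm and 8.59 degrees, less where a joint would pass 70% of its speed; a pose out of reach is approached as far as the arm can. A call is refused whole if a number of a shift passes 50 or a number of a turn 8.59, either way. A call with a gripper value outside its range is refused whole. The fingers move at their own pace and stop on an object; "newtons" is the grip in N (left out, the last holds). Time passes only in rows, so rows that do not move let the fingers close. It gives the time, the measured TCP pose, the force and the opening at its end, in the units of the state.
- ctrl.sense(): the state, without advancing time (a new reading comes with each control period).
- imaging.snapshot(name): name is "scene" or "top" or "wrist"; returns the picture (384x512x3 uint8, red, green, blue); there is no depth.
- imaging.camera_params(name): a dict with "fx", "fy", "cx", "cy" (pixels), "R" (3x3) and "t" (3): a world point X has camera coordinates R X + t; the wrist camera has in their place "tool_from_camera" (4x4, takes a point from camera to tool coordinates, whose origin is the TCP and whose axes are the flange's). Camera axes: x right, y down, z forward; pixel columns grow to the right and rows downward; lengths in m; the calibration is good to about 2 mm. A picture is of the moment at which its call begins: read the wrist's pose just before it. camera_params takes no time and is no camera call.
- ctrl.sign_off(): hands the job in, once; it reports no verdict.
Trained networks look in the newest picture that a camera, given by its name, has taken for a name from the list of things; names that differ only in an ending like _2 or _b are one class to them, and where a whole thing is asked for, a point or a joint stands for the part that bears it (a point fixed in the world has none). Each returns a list of dicts, best first, with "p" (0 to 1); they miss things now and then, are a little off and sometimes report something else, mostly with a low value. They report only what shows in the picture. A call takes as long as a camera call.
- finder.outline_of(camera, target): "mask" (384x512 bool, what is visible of it) and "extent" ([left, top, right, bottom] in pixels, round what is visible of it).
- finder.spot_point(camera, target): "pixel" ([row, column] in pixels: a listed point, or the origin of a listed thing).
The state is a dict: "t": time; "joints": joint angles; "joint_velocities": joint speeds; "effort": joint torques, N m; "tcp_pos": TCP position; "tool_rot": TCP orientation; "ft_force": force on the tool from outside, world axes, zero at the start; "wrist_torque": the same for the moment, N m; "finger_gap": finger opening in m.
Only numpy, scipy, OpenCV 4.12 (cv2) and the standard library are available. Lean on these libraries where they do the work, as an engineer would, in place of code of your own. Each camera call takes 0.05 s, during which the arm holds its last target. There are 200 camera calls.

TASK

Set the air valve with the yellow push pad to its half-open position: with the fingertips push the front of the yellow pad away from the robot, right in to the end of its travel or nearly so, which trips the catch, then let the spring bring it back so that it rests latched half-way, and finish clear of it. Only push the pad's front face: do not pinch the pad, pull it or touch its steel backing. The blue slide is already latched half-way; leave it and everything else on the bench as they are.

Things in the scene. Friction and masses are not known exactly. Their poses are not given: they have to be found in the camera images.
- yellow_pad (a point): yellow plastic push pad of the yellow air valve, upright, 56 x 56 mm, 12 mm thick, lower edge 50 mm and upper edge 106 mm above the table. Origin: centre of its front face (towards the robot), 78 mm above the table. Its x axis is level and points into the pad, the way it is pushed (away from the robot); z is up. It slides with the steel bar under it
- yellow_slide (a joint): travel in m along the pad's x: 0 out (start, valve shut), 0.030 latched half-way, 0.058 hard stop. A spring pushes it back: 4 N at 0, 9 N at the stop. Between 0.034 and 0.043 a trip pin swings the catch in (up to 4 N more); pushed beyond 0.043 and let go, it springs back and its stop pin rests on the catch at 0.030. Let go before 0.038, it returns to 0, not latched
- yellow_pin (a point): middle of the steel stop pin (8 mm thick, 16 mm high, top 48 mm above the table) standing on the bar 100 mm behind the pad's face; when latched it rests against the end of the brass catch that swings on the base plate
- yellow_valve: grey base plate of the yellow valve, bolted down, 250 x 100 x 12 mm, x as the pad's; origin on the table 60 mm behind the pad's front face at travel 0. The plate reaches from 40 mm in front of that face to 210 mm behind it. Bar, rails and catch stay lower than 50 mm; the yellow valve body with brass nozzle, 86 mm high, begins 169 mm behind that face
- yellow_back (a point): dark steel backing plate behind the yellow pad (yellow square on its far side), 64 x 58 mm, 4 mm thick, standing 4 mm out beyond the pad on both sides and 1 mm above and below it; origin at the centre of its front side, 12 mm behind the pad's front face. It is not to be touched
- blue_pad (a point): blue plastic push pad of the blue air valve, upright, 56 x 56 mm, 12 mm thick, lower edge 50 mm and upper edge 106 mm above the table. Origin: centre of its front face (towards the robot), 78 mm above the table. Its x axis is level and points into the pad, the way it is pushed (away from the robot); z is up. Same valve as the yellow one, already latched half-way
- blue_slide (a joint): travel of the blue slide in m, as for the yellow one; starts latched at 0.030
- jar: bystander, loose: amber glass jar with black lid, 52 mm across, 70 mm high; origin under its centre
- weight: bystander, loose: brass knobbed weight, 36 mm across, 44 mm high; origin under its centre
- beaker: bystander, loose: clear beaker, 66 mm across, 85 mm high; origin under its centre
- screwdriver: bystander, loose: screwdriver with red handle, lying down; origin at its middle on the table
- wrench: bystander, loose: steel wrench, lying down; origin at its middle on the table
- wash_bottle: bystander, loose: white bottle with red cap, 64 mm across, 160 mm high; origin under its centre
- can: bystander, loose: sample can, 68 mm across, 90 mm high; origin under its centre

How it is judged (in metres and radians):
On the way, in this order (a step that is already met when the one before it is completed fails the run):
1. the yellow slide is pushed in beyond half-way by the fingers on its pad (value of joint yellow_slide above 0.036 m and contact force between the fingers and yellow_slide_c3 above 0.5 N), for 0.02 s.
2. it has come back and rests on the catch half-way, the fingers off it (value of joint yellow_slide between 0.027 and 0.034 m and contact force between the fingers and yellow_slide_c3 below 0.1 N), for 0.2 s.
At the end, for the whole second after the job is handed in: The yellow slide rests at 27 to 34 mm of its travel (latched half-way), still, with the robot clear; the blue slide is still latched (26 to 35 mm) (value of joint yellow_slide between 0.027 and 0.034 m and velocity of joint yellow_slide between -0.005 and 0.005 m/s and value of joint blue_slide between 0.026 and 0.035 m); the robot touches nothing.
It fails at once if the yellow pad's steel backing is pressed (more than 2 N): pinched, hooked or pulled (contact force between the fingers and yellow_slide_c4 above 2 N).
It fails at once if the blue slide is moved more than 6 mm from its latched place (value of joint blue_slide above 0.036 m or value of joint blue_slide below 0.024 m).
It fails at once if a bystander is lifted or moved more than 25 mm (distance of any of jar, weight, beaker, screwdriver, wrench, wash_bottle, can from where it was at the start of the episode above 0.025 m).
It also fails if it takes over 38 s, if anything falls off the work surface, if the arm or the gripper's body presses on something with over 40 N, if the wrist force passes 120 N, or if a joint passes its speed limit or range.

## Working session

There is one attempt and no reset: what is moved stays moved. The work goes in short steps, Python scripts to look and compute and a tool call to move; the robot and the scene stay as the last step left them, time stands still between calls to the robot, and variables do not carry over. Pictures are saved under pics/ and viewed, about 8 in all and at most 12, crops included, and the job is handed in when it is done.

Besides the shell and the picture viewer there is one more tool, called after "Emit:" as name(argument=value, ...) on one line, values as JSON. play_rows: Moves the arm, as the interface text tells. Its arguments: {"type":"object","properties":{"motion":{"type":"array"},"newtons":{"type":"number"}},"required":["motion"]}

```bash
mkdir -p pics; ls
python3 - <<'E'
from rig import ctrl, imaging, finder
import cv2, numpy as np
s=ctrl.sense(); print(s['t'],s['tcp_pos'],np.round(s['tool_rot'],3),s['finger_gap'],s['ft_force'])
for c in ('scene','top'):
    im=imaging.snapshot(c); cv2.imwrite(f'pics/{c}0.png',im[:,:,::-1])
    p=imaging.camera_params(c); print(c,{k:np.round(v,3).tolist() for k,v in p.items()})
    for n in ('yellow_pad','yellow_pin','yellow_back','blue_pad','yellow_valve'):
        print(c,n,[(np.round(d['pixel'],1).tolist(),round(float(d['p']),2)) for d in finder.spot_point(c,n)][:2])
a=cv2.imread('pics/scene0.png');b=cv2.imread('pics/top0.png')
print(ctrl.sense()['t'])
E
```

```text
pics
0.0 [0.17682431 0.4939011  0.23067719] [[-0.941  0.337 -0.   ]
 [ 0.337  0.941 -0.001]
 [ 0.    -0.001 -1.   ]] 0.08550659397359034 [-0.34494438  0.136802   -0.57044687]
scene {'fx': 360.01, 'fy': 360.01, 'cx': 251.412, 'cy': 193.992, 'R': [[-0.501, 0.866, -0.01], [0.543, 0.305, -0.782], [-0.674, -0.397, -0.623]], 't': [0.284, -0.258, 1.31]}
scene yellow_pad [([162.2, 194.9], 0.71), ([206.4, 332.8], 0.53)]
scene yellow_pin [([193.0, 166.9], 0.61)]
scene yellow_back [([166.2, 193.0], 0.76)]
scene blue_pad []
scene yellow_valve [([195.5, 181.4], 0.94)]
top {'fx': 369.315, 'fy': 369.315, 'cx': 251.926, 'cy': 192.231, 'R': [[-0.022, -0.999, -0.03], [-0.987, 0.027, -0.156], [0.157, 0.026, -0.987]], 't': [0.031, 0.57, 1.173]}
top yellow_pad [([202.2, 315.2], 0.86), ([153.5, 255.3], 0.69)]
top yellow_pin [([174.2, 318.9], 0.71), ([189.4, 257.4], 0.2)]
top yellow_back [([197.0, 316.0], 0.56), ([166.8, 141.3], 0.16)]
top blue_pad [([207.9, 194.3], 0.6)]
top yellow_valve [([187.3, 318.0], 0.8)]
0.6
```

View pics/scene0.png

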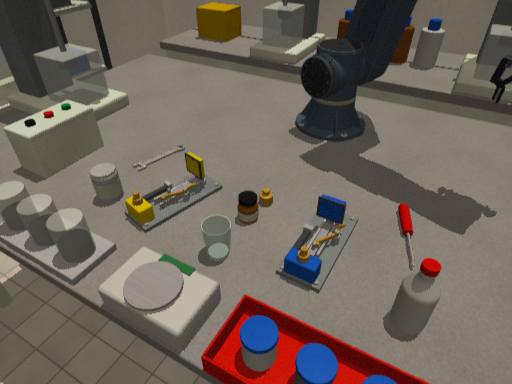

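View pics/top0.png

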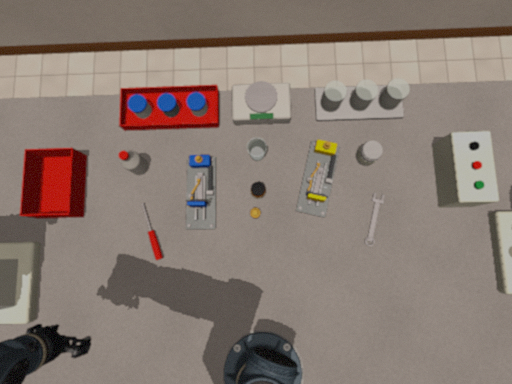

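```bash
cat > h.py <<'E'
from rig import ctrl, imaging, finder
import cv2, numpy as np
def plane(c,px,z,T=None):
    p=imaging.camera_params(c)
    d=np.array([(px[1]-p['cx'])/p['fx'],(px[0]-p['cy'])/p['fy'],1.])
    if c=='wrist':
        R0,t0=T; M=np.array(p['tool_from_camera']); o=R0@M[:3,3]+t0; d=R0@M[:3,:3]@d
    else:
        R=np.array(p['R']); o=-R.T@np.array(p['t']); d=R.T@d
    return o+d*(z-o[2])/d[2]
def best(c,n):
    r=finder.spot_point(c,n); return r[0]['pixel'] if r else None
E
python3 - <<'E'
from h import *
for c in ('top','scene'):
    imaging.snapshot(c)
    for n,z in (('yellow_pad',.078),('yellow_back',.078),('yellow_pin',.04),('yellow_valve',0),('wrench',0),('blue_pad',.078),('can',0),('jar',0),('weight',0)):
        b=best(c,n); print(c,n,None if b is None else plane(c,b,z).round(4))
    m=finder.outline_of(c,'yellow_valve')[0]['mask'].astype('uint8')
    P=np.array([plane(c,(r,q),.012)[:2]*1000 for r,q in np.argwhere(m)],np.float32)
    print(c,cv2.minAreaRect(P))
p=imaging.camera_params('wrist');print({k:np.round(v,3).tolist() for k,v in p.items()})
E
```

```text
top yellow_pad [ 0.5415 -0.1902  0.078 ]
top yellow_back [ 0.5526 -0.1844  0.078 ]
top yellow_pin [ 0.6335 -0.2178  0.04  ]
top yellow_valve [ 0.5943 -0.2067  0.    ]
top wrench [ 0.4824 -0.3845  0.    ]
top blue_pad [0.5217 0.1812 0.078 ]
top can [ 0.6948 -0.3792  0.    ]
top jar [5.858e-01 2.000e-04 0.000e+00]
top weight [0.5335 0.2053 0.    ]
top ((622.9880981445312, -207.30874633789062), (108.23573303222656, 267.0492248535156), 74.84678649902344)
scene yellow_pad [ 0.5243 -0.2016  0.078 ]
scene yellow_back [ 0.5506 -0.1855  0.078 ]
scene yellow_pin [ 0.6385 -0.2169  0.04  ]
scene yellow_valve [ 0.6026 -0.2003  0.    ]
scene wrench [ 0.4886 -0.3699  0.    ]
scene blue_pad [0.5346 0.1916 0.078 ]
scene can [ 0.6871 -0.3766  0.    ]
scene jar [ 0.5704 -0.0099  0.    ]
scene weight [0.5114 0.0107 0.    ]Traceback (most recent call last):
  File "<stdin>", line 7, in <module>
  File "h.py", line 4, in plane
    p=imaging.camera_params(c)
ValueError: time passes only in moves, steps and waits
```

Run:
```python
from h import *
p=imaging.camera_params('wrist');print({k:np.round(v,3).tolist() for k,v in p.items()})
s=ctrl.sense();print(s['t'])
R=np.array(s['tool_rot']);t=np.array(s['tcp_pos'])
u=np.array([np.cos(np.radians(-15.2)),np.sin(np.radians(-15.2)),0])
tgt=np.array([.539,-.190,.26])-.08*u
print(tgt,(R.T@(tgt-t)*1000).round(1))
```

```text
{'fx': 342.442, 'fy': 342.442, 'cx': 254.86, 'cy': 190.454, 'tool_from_camera': [[0.001, -0.964, -0.266, 0.067], [1.0, 0.0, 0.0, -0.0], [-0.0, -0.266, 0.964, -0.142], [0.0, 0.0, 0.0, 1.0]]}
1.7
[ 0.46179868 -0.16902487  0.26      ] [-491.7 -528.4  -28.7]
```

Emit:
play_rows(motion=[-27,-29,-1.6,0,0,0,1,-27,-29,-1.6,0,0,0,1,-27,-29,-1.6,0,0,0,1,-27,-29,-1.6,0,0,0,1,-27,-29,-1.6,0,0,0,1,-27,-29,-1.6,0,0,0,1,-27,-29,-1.6,0,0,0,1,-27,-29,-1.6,0,0,0,1,-27,-29,-1.6,0,0,0,1])

```text
t: 2.6
tcp_pos: [0.3181, 0.1652, 0.246]
tool_rot: [[-0.942, 0.337, 0.001], [0.337, 0.942, 0.0], [-0.001, 0.001, -1.0]]
ft_force: [1.7, 0.4, 0.6]
finger_gap: -0.0002
```

Emit:
play_rows(motion=[-27,-29,-1.6,0,0,0,1,-27,-29,-1.6,0,0,0,1,-27,-29,-1.6,0,0,0,1,-27,-29,-1.6,0,0,0,1,-27,-29,-1.6,0,0,0,1,-27,-29,-1.6,0,0,0,1,-27,-29,-1.6,0,0,0,1,-27,-29,-1.6,0,0,0,1,-27,-29,-1.6,0,0,0,1,0,0,0,0,0,-4.5,1,0,0,0,0,0,0,1,0,0,0,0,0,0,1])

```text
t: 3.8
tcp_pos: [0.4582, -0.1608, 0.26]
tool_rot: [[-0.964, 0.264, -0.0], [0.264, 0.964, 0.0], [0.001, 0.0, -1.0]]
ft_force: [-0.9, -0.1, 0.7]
finger_gap: 0.0
```

Run:
```python
from h import *
s=ctrl.sense();print(s['t'],s['tcp_pos'],s['tool_rot'],s['joints'],s['finger_gap'],s['ft_force'])
T=(np.array(s['tool_rot']),np.array(s['tcp_pos']))
cv2.imwrite('pics/w1.png',imaging.snapshot('wrist')[:,:,::-1])
for n,z in (('yellow_pad',.078),('yellow_back',.078),('yellow_pin',.04),('yellow_valve',0)):
    b=best('wrist',n); print(n,b,None if b is None else plane('wrist',b,z,T).round(4))
```

```text
3.8 [ 0.45824345 -0.16078503  0.26002614] [[-9.64493547e-01  2.64105962e-01 -4.88922222e-04]
 [ 2.64105919e-01  9.64493670e-01  1.51977564e-04]
 [ 5.11700569e-04  1.74541270e-05 -9.99999869e-01]] [-1.93339016e+01  9.31077200e+00 -2.16610095e+00  7.85524433e+01
 -1.05779553e-03 -4.02006591e+00] 3.301415319549216e-05 [-0.91859711 -0.13022927  0.7444315 ]
yellow_pad None None
yellow_back None None
yellow_pin [217.5, 405.5] [ 0.5644 -0.0147  0.04  ]
yellow_valve None None
```

View pics/w1.png

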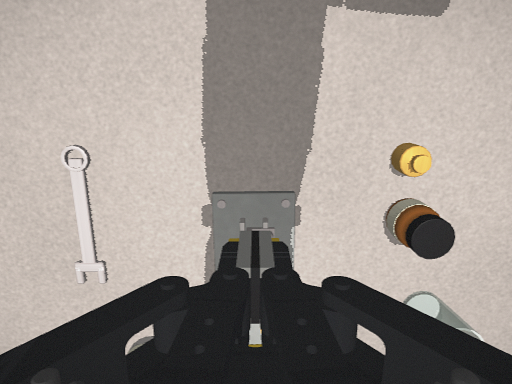

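Run:
```python
from h import *
s=ctrl.sense();T=(np.array(s['tool_rot']),np.array(s['tcp_pos']))
g=cv2.GaussianBlur(cv2.imread('pics/w1.png',0),(3,3),0).astype(float)
# front edge rows, left/right edge cols
er=[(170+np.argmax(np.abs(np.diff(g[170:200,c])))+.5,c) for c in list(range(220,290,6))]
print([e[0] for e in er])
h=cv2.imread('pics/w1.png'); print(g[180:200,250].astype(int),g[200:203,205:222].astype(int),g[200:203,285:305].astype(int))
L=plane('wrist',(192,212.5),.012,T);Rr=plane('wrist',(192,295.5),.012,T)
print(L,Rr,np.linalg.norm(L-Rr))
m=(L+Rr)/2; e=(L-Rr)[:2]; ang=np.degrees(np.arctan2(e[1],e[0])); print('yaw of edge',ang, 'push yaw',ang+90 )
for a in (-15.3,):
    u=np.array([np.cos(np.radians(a)),np.sin(np.radians(a)),0]); print('pad',m+.04*u)
    tx=-u
    print('pad in tool (mm)',T[0].T@(m+.04*u+[0,0,.066]-T[1])*1000)
```

```text
[np.float64(190.5), np.float64(190.5), np.float64(190.5), np.float64(190.5), np.float64(190.5), np.float64(190.5), np.float64(190.5), np.float64(190.5), np.float64(190.5), np.float64(190.5), np.float64(190.5), np.float64(190.5)]
[127 127 127 127 128 129 131 131 129 128 117  93  83  95 111 118 119 120
 120 121] [[205 205 206 205 191 156 122 112 116 120 121 121 119 116 117 119 120]
 [203 204 206 207 197 161 124 112 117 120 121 120 120 123 130 136 137]
 [203 205 207 208 201 171 133 115 117 120 121 121 126 135 142 144 144]] [[132 133 130 125 118 115 116 118 117 114 118 141 175 193 194 194 195 196
  195 192]
 [143 143 143 137 125 117 117 118 117 113 126 160 188 196 196 195 197 197
  195 192]
 [142 143 145 142 132 122 118 118 117 113 129 168 196 201 200 199 198 198
  195 191]]
[ 0.48622288 -0.21996666  0.012     ] [ 0.51191126 -0.12505451  0.012     ] 0.0983270442077124
yaw of edge -105.14451010173255 push yaw -15.14451010173255
pad [ 0.53764937 -0.18306551  0.012     ]
pad in tool (mm) [-82.29763289  -1.10201917 182.41361303]
```

```bash
python3 -c "
import cv2
a=cv2.imread('pics/w1.png')[180:300,180:330];cv2.imwrite('pics/w1c.png',cv2.resize(a,None,fx=5,fy=5,interpolation=2))"
```

```text
(no output)
```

View pics/w1c.png

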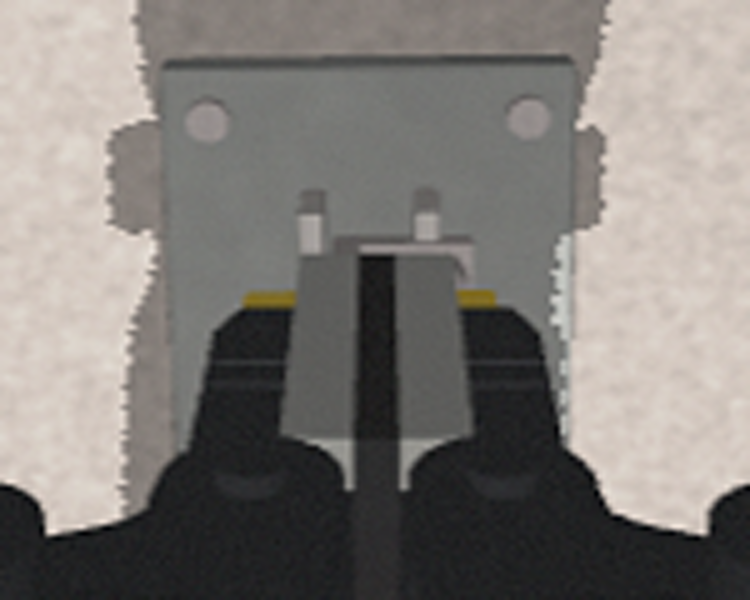

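Emit:
play_rows(motion=[0,-1,37,0,0,0,1,0,0,38,0,0,0,1,0,0,38,0,0,0,1,0,0,37,0,0,0,1,0,0,37,0,-8.5,0,1,0,0,0,0,-8.5,0,1,-19.1,0,5.8,0,0,0,1,-19.1,0,5.8,0,0,0,1,0,0,0,0,0,0,1,0,0,0,0,0,0,1])

```text
t: 5.05
tcp_pos: [0.4976, -0.1724, 0.0802]
tool_rot: [[-0.933, 0.262, 0.246], [0.253, 0.965, -0.067], [-0.255, 0.0, -0.967]]
ft_force: [-0.1, 0.1, -0.0]
finger_gap: 0.0001
```

Run:
```python
from h import *
s=ctrl.sense();print(s['t'],s['tcp_pos'],s['tool_rot'],s['ft_force'])
cv2.imwrite('pics/w2.png',imaging.snapshot('wrist')[:,:,::-1])
```

```text
5.05 [ 0.49762088 -0.17241171  0.0801522 ] [[-9.33075184e-01  2.61954303e-01  2.46476457e-01]
 [ 2.53317110e-01  9.65080260e-01 -6.67123240e-02]
 [-2.55345143e-01  1.89089885e-04 -9.66849948e-01]] [-0.06429895  0.13639629 -0.02887233]
```

View pics/w2.png

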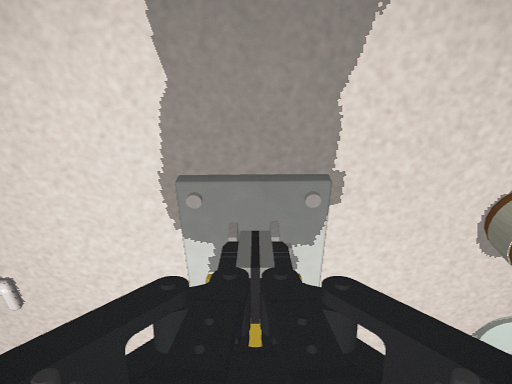

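Emit:
play_rows(motion=[-8.4,0,7.4,0,0,0,1,-9.7,0,2.6,0,0,0,1,-7.7,0,2,0,0,0,1,-4.8,0,1.3,0,0,0,1,-4.8,0,1.3,0,0,0,1,0,0,0,0,0,0,1,0,0,0,0,0,0,1])

```text
t: 5.8
tcp_pos: [0.5335, -0.1825, 0.0746]
tool_rot: [[-0.933, 0.262, 0.245], [0.254, 0.965, -0.067], [-0.254, 0.0, -0.967]]
ft_force: [-4.3, 1.0, 1.3]
finger_gap: -0.0004
```

Emit:
play_rows(motion=[-7.7,0,2,0,0,0,1,-7.7,0,2,0,0,0,1,-7.7,0,2,0,0,0,1,-7.7,0,2,0,0,0,1,-7.7,0,2,0,0,0,1,0,0,0,0,0,0,1])

```text
t: 6.4
tcp_pos: [0.5718, -0.1926, 0.0745]
tool_rot: [[-0.934, 0.262, 0.245], [0.254, 0.965, -0.066], [-0.253, 0.001, -0.967]]
ft_force: [-7.6, 3.6, 3.8]
finger_gap: -0.0004
```

Emit:
play_rows(motion=[-3.9,0,1,0,0,0,1,-3.9,0,1,0,0,0,1,0,0,0,0,0,0,1])

```text
t: 6.7
tcp_pos: [0.5789, -0.1945, 0.0744]
tool_rot: [[-0.934, 0.262, 0.244], [0.254, 0.965, -0.065], [-0.253, 0.001, -0.968]]
ft_force: [-7.6, 3.4, 3.6]
finger_gap: 0.0001
```

Emit:
play_rows(motion=[-2.4,0,0.6,0,0,0,1,0,0,0,0,0,0,1])

```text
t: 6.9
tcp_pos: [0.5811, -0.1951, 0.0745]
tool_rot: [[-0.934, 0.262, 0.244], [0.254, 0.965, -0.065], [-0.252, 0.001, -0.968]]
ft_force: [-7.5, 4.2, 3.2]
finger_gap: -0.0005
```

Emit:
play_rows(motion=[4.8,0,-1.3,0,0,0,1,7.7,0,-2,0,0,0,1,7.7,0,-2,0,0,0,1,7.7,0,-2,0,0,0,1,9.7,0,-2.6,0,0,0,1,9.7,0,-2.6,0,0,0,1,19.3,0,-5.1,0,0,0,1,19.3,0,-5.1,0,0,0,1,19.3,0,-5.1,0,0,0,1,0,0,0,0,0,0,1,0,0,0,0,0,0,1])

```text
t: 8.0
tcp_pos: [0.4783, -0.1676, 0.0759]
tool_rot: [[-0.932, 0.262, 0.248], [0.254, 0.965, -0.068], [-0.257, -0.0, -0.966]]
ft_force: [0.4, -0.1, 0.3]
finger_gap: 0.0
```

Run:
```python
from h import *
s=ctrl.sense();print(s['t'],s['tcp_pos'],s['ft_force'])
o=[]
for c,b in (('scene',(130,115,110,90)),('top',(130,290,90,60))):
    im=imaging.snapshot(c)[:,:,::-1]; r,q,h,w=(130,110,110,130) if c=='scene' else (125,270,110,130)
    o.append(cv2.resize(im[r:r+h,q:q+w],None,fx=3,fy=5 if 0 else 3,interpolation=2))
    for n,z in (('yellow_pad',.078),('yellow_back',.078),('yellow_pin',.04)):
        p=best(c,n); print(c,n,p,None if p is None else plane(c,p,z).round(4))
cv2.imwrite('pics/chk.png',np.hstack(o))
```

```text
8.0 [ 0.47831172 -0.16762406  0.0758652 ] [ 0.40881967 -0.0507627   0.34449033]
scene yellow_pad [167.5, 185.6] [ 0.5694 -0.1997  0.078 ]
scene yellow_back [172.5, 183.6] [ 0.5903 -0.1899  0.078 ]
scene yellow_pin [199.7, 159.8] [ 0.6742 -0.2057  0.04  ]
top yellow_pad [190.5, 317.8] [ 0.5656 -0.1946  0.078 ]
top yellow_back [186.9, 316.5] [ 0.5774 -0.191   0.078 ]
top yellow_pin [165.5, 322.2] [ 0.6556 -0.2192  0.04  ]
```

View pics/chk.png

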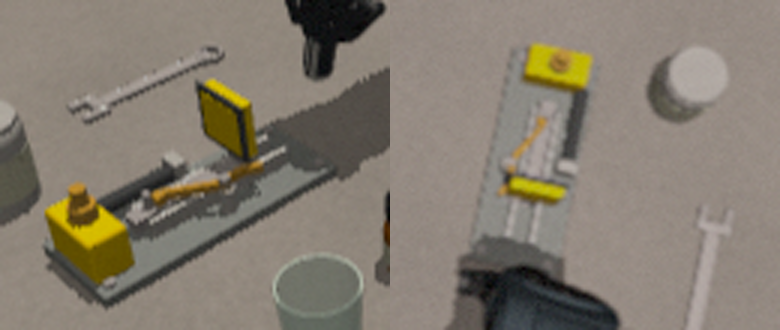

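Emit:
play_rows(motion=[0,0,-30,0,0,0,1,0,0,0,0,0,0,1,0,0,0,0,0,0,1,0,0,0,0,0,0,1])

```text
t: 8.8
tcp_pos: [0.4702, -0.1653, 0.1037]
tool_rot: [[-0.933, 0.262, 0.246], [0.254, 0.965, -0.067], [-0.255, 0.0, -0.967]]
ft_force: [-0.1, 0.0, -0.2]
finger_gap: -0.0
```

Run:
```python
from h import *
s=ctrl.sense();print(s['t'],s['tcp_pos'],s['ft_force'])
imaging.snapshot('top')
for n in ('yellow_pad','yellow_back','yellow_pin','blue_pad'): print(n,best('top',n))
print(ctrl.sign_off())
```

```text
8.8 [ 0.47021348 -0.16530065  0.10374427] [-0.13760446  0.00355816 -0.22250621]
yellow_pad [192.1, 318.8]
yellow_back [185.2, 317.7]
yellow_pin [161.1, 323.2]
blue_pad [208.5, 198.6]
the job is handed in; nothing more can be done
None
```

The yellow valve appears to be latched half-way, and I handed the job in at about 8.8 s; the sign-off reports no verdict. I pushed the pad's front face with the shut fingertips, using a slight tilt so the tips led. I then let the spring bring it back and withdrew.

- **Push:** I estimate the slide went in about 49 to 54 mm, past the 43 mm trip point. The steady push force was about 8 N. I stopped just short of the hard stop.
- **Latch:** After I withdrew, the pad stayed in and did not spring back to 0. The top camera puts it about 22 to 26 mm in from its start. The scene camera gives about 31 to 45 mm, so the two disagree and only roughly bracket the 30 mm latch position.
- **Stability:** The top-camera points for the pad and backing moved at most 2 pixels between the last two looks; the pin, the shakiest point, moved about 4.
- **Clear of the valve:** The fingertips were about 90 mm from the pad's resting face, and the wrist force read about zero.
- **Blue slide and bystanders:** The path did not go near them. In the top camera the blue pad was detected at (208.5, 198.6), against (207.9, 194.3) at the start. That is about 4 pixels sideways and within 1 pixel along its travel, which I take as detection noise. I did not re-measure the bystanders.

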